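# Push a sample plate out over the end of its ledge

### The arm

A 6-joint arm with a two-finger parallel gripper is mounted at the origin on a cart in front of the work surface, level with it; the furniture and walls round the work are solid. World frame = base frame: x ahead of the robot, y to its left, z up, the work surface at z = 0. Lengths are in m, angles in rad, forces in N, time in s.
With the tool pointing down it reaches from about 0.375 to 0.925 m from the base axis. Payload 5.7 kg.
Tool frame: the origin (TCP) lies midway between the tips of the shut fingers; the grasp point (between the pads) lies 19 mm behind it; z points along the fingers, y is the line along which they close (so a half turn about z gives the same grasp; the last joint's range is limited). The gripper opens to 88 mm and grips with 3 to 60 N. Pads are 20 mm wide; open, the fingers measure 115 mm over their backs; the gripper's body (75 mm by 178 mm) begins 61 mm behind the grasp point.
Start: joints at [-1.45, 0.359, 1.51, -0, 1.272, -0.115], TCP at [0.14, -0.583, 0.223] pointing down, gripper open.
Joint ranges: [-2.97, 2.97], [-1.01, 2.36], [0.21, 2.38], [-0.96, 4.11], [0.2, 2.71], [-2.98, 2.98]. Speed limits (rad/s): [2.39, 2.39, 3.14, 3.14, 3.14, 3.14].

### API

Orientations are given as a unit quaternion [x, y, z, w].
In Python, from bench import move_ptp, servo_line, goto_joints, move_gripper, sleep, inverse_kinematics, capture, PlanningError, close_job, spot_in, silhouettes, current_clock, current_joint_pos, current_qvel, current_joint_torque, current_position, current_orientation, current_force, current_torque, current_finger_gap, current_grip_force gives the robot as it stands. Calls block until the motion is done:
- move_ptp(position, orientation): joint-space move of the TCP to a pose.
- servo_line(position, orientation=None, rate=0.15, contact_N=None): straight line of the TCP; orientation=None keeps the orientation; rate is the mean speed in m/s. With contact_N (N) it stops when the force on the tool has changed by that much, and returns True; else False.
- goto_joints(angles): joint-space move.
- move_gripper(opening): finger opening in m; the grip force is fixed at half the most; returns when the fingers have stopped.
- sleep(seconds).
- inverse_kinematics(position, orientation): joint angles nearest the present ones, or None.
- capture(name): name is "scene" or "side" or "wrist"; returns a dict with "image" (420x560x3 uint8, blue, green, red), "range_z" (420x560 float32, m along the optical axis (not along the pixel's ray), 0 where there is no reading), "intrinsics" (3x3 intrinsics, pixels), "R" (3x3) and "t" (3): a world point X has camera coordinates R X + t. Camera axes: x right, y down, z forward; pixel columns grow to the right and rows downward; lengths in m; the calibration is good to about 2 mm. A picture is of the moment at which its call begins.
A pose or a line that the arm cannot do raises PlanningError and nothing moves.
- close_job(): hands the job in; it is judged then, once.
Trained networks look in the newest picture that a camera, given by its name, has taken for a name from the list of things; names that differ only in an ending like _2 or _b are one class to them, and where a whole thing is asked for, a point or a joint stands for the part that bears it (a point fixed in the world has none). Each returns a list of dicts, best first, with "conf" (0 to 1); they miss things now and then, are a little off and sometimes report something else, mostly with a low value. They report only what shows in the picture. A call takes as long as a camera call.
- spot_in(camera, query): "xy" ([column, row] in pixels, amid what is visible of it).
- silhouettes(camera, query): "region" (420x560 bool, what is visible of it) and "xy" ([column, row] in pixels, amid what is visible of it).
Readings, each from a call of its own:
- current_clock(): time.
- current_joint_pos(): joint angles.
- current_qvel(): joint speeds.
- current_joint_torque(): joint torques, N m.
- current_position(): TCP position.
- current_orientation(): TCP orientation.
- current_force(): force on the tool from outside, world axes, zero at the start.
- current_torque(): the same for the moment, N m.
- current_finger_gap(): finger opening in m.
- current_grip_force(): force on a finger pad.
Only numpy, scipy, OpenCV 4.12 (cv2) and the standard library are available. Lean on these libraries where they do the work, as an engineer would, in place of code of your own. Each camera call takes 0.05 s, during which the arm holds its last target. There are 200 camera calls.

### The job

With the fingertips alone, push the yellow post of the sliding stop away from you until the stop is fully back and clear of the lane, then push the thin steel plate along the ledge from behind until the red line across it lies right over the ledge's open end, so that its edge sticks out ready to be taken. Leave the plate flat and straight between the lips of the ledge. Do not lift or tip the plate, keep the ledge's stop back, and leave the things standing around where they are.

Things in the scene. Friction and masses are not known exactly. Their poses are not given: they have to be found in the camera images.
- ledge: Blue ledge with bright lips, fixed to the worktop, 260 mm long (its x), 124 wide (its y), flat top 60 mm above its origin (centre of its underside). x runs along the lane to the open end, about to the robot's right; y across it, away from the robot. Lips along both sides, 5 mm above the top, bound the lane: inner faces at y = +-50 mm, x = -130 to +105. Nothing closes either end but the stop.
- ledge_end (a point): Middle of the ledge's open end: on the end edge (ledge x = 130 mm, y = 0), at the height of its flat top
- stop (a joint): Sliding stop across the lane just before the open end: steel bar, ledge x = 108 to 122 mm, 110 mm long, top 11.5 mm above the flat top. It slides along the ledge's +y. Value in m: at 0 its tip is at mid-lane and blocks the plate; fully back at 0.065 (hard end), its tip past the far lip. It starts near 0, stays where it is left, takes about 2 N to slide.
- stop_bracket (a point): Middle of the bracket that guides the stop on the far side of the ledge: 40 mm along the lane, 66 mm across it; this point is level with the ledge's flat top, and its cheeks rise 10 mm above that
- stop_post (a point): Middle of the yellow upright post on the stop by which it is pushed: 14 mm in diameter, from 10.5 to 40.5 mm above the ledge's flat top; this point is on the post's axis, 25.5 mm above the flat top. It moves with the stop.
- plate: Thin steel plate with a grid of dark round spots, 127 mm long (its x), 86 mm wide (its y), 6 mm thick, about 0.3 kg, lying loose on the ledge between the lips. Origin: centre of its underside. Its x axis points to the leading edge, which goes out over the ledge's open end.
- plate_line (a point): Middle of the red line, 3 mm wide, drawn across the plate's top parallel to its leading edge and 38 mm behind it
- plate_tail (a point): Middle of the plate's trailing edge face, where it is pushed: half-way up its thickness, 89 mm behind the red line
- petri_dish: Bystander: flat round dish, 60 mm wide, 13 mm high, on the worktop beyond the open end; origin centre of its underside
- tape_roll: Bystander: cream roll of tape, 65 mm wide, 19 mm high, lying on the worktop off the ledge's other end; origin centre of its underside
- beaker_50: Bystander: small empty beaker, 45 mm wide, 58 mm high, on the worktop at the far side of the ledge; origin centre of its underside
- sample_pot0: Bystander: white pot with red lid, 68 mm wide, 63 mm high, on the worktop at the far side of the ledge; origin centre of its underside
- forceps: Bystander: metal forceps, 134 mm long, 8 mm high, lying at the robot's side of the ledge; origin centre of its underside
- dropper: Bystander: small brown bottle with black cap, 33 mm wide, 90 mm high, on the worktop beyond the open end, nearer the robot than the dish; origin centre of its underside

How it is judged:
On the way, in this order (a step that is already met when the one before it is completed fails the run):
1. the stop is pushed fully back while the plate still lies behind it (value of joint stop above 0.055 m and x of plate_line in the frame of ledge below 0.085 m), for 0.2 s.
2. the plate is pushed along until its red line is at the ledge's open end (x of plate_line in the frame of ledge between 0.122 and 0.138 m), for 0.2 s.
At the end, for the whole second after the job is handed in: The red line lies over the ledge's open end (within 8 mm along the lane); the plate is at rest, flat on the ledge (tilt under 0.05 rad), between the lips and straight (centred within 12 mm, within 0.10 rad of the lane); the stop is still back (within 10 mm of its end) (all of step 2 and z of plate in the frame of ledge between 0.057 and 0.064 m and y of plate in the frame of ledge between -0.012 and 0.012 m and angle between the x axis of plate and the x axis of ledge, either way round below 0.1 rad and angle between plate's own z axis and vertical below 0.05 rad and value of joint stop above 0.055 m and linear speed of plate below 0.01 m/s); the robot touches nothing.
It fails at once if the plate is lifted off the ledge (centre more than 6 mm up) (z of plate in the frame of ledge above 0.066 m).
It fails at once if the plate is tipped (more than 0.12 rad) (angle between plate's own z axis and vertical above 0.12 rad).
It fails at once if a bystander is moved more than 20 mm or knocked over (distance of any of petri_dish, tape_roll, beaker_50, sample_pot0, forceps, dropper from where it was at the start of the episode above 0.02 m or angle between any of beaker_50, sample_pot0, dropper's own z axis and vertical above 0.5 rad).
It also fails if it takes over 48 s, if anything falls off the work surface, if the arm or the gripper's body presses on something with over 40 N, if the wrist force passes 120 N, or if a joint passes its speed limit or range.

## Working session

There is one attempt and no reset: what is moved stays moved. The work goes in short steps, each a Python script; the robot and the scene stay as the last script left them, time stands still between calls to the robot, and variables do not carry over. Pictures are saved under pics/ and viewed, at most 10 in all, crops included, and the job is handed in when it is done.

```bash
mkdir -p pics
cat > h.py <<'E'
import numpy as np, cv2
from bench import *
def unproj(c,u,v,z):
    K=c["intrinsics"]; p=np.array([(u-K[0,2])/K[0,0]*z,(v-K[1,2])/K[1,1]*z,z])
    return c["R"].T@(p-c["t"])
def cloud(c):
    K=c["intrinsics"]; z=c["range_z"]; v,u=np.indices(z.shape)
    P=np.stack([(u-K[0,2])/K[0,0]*z,(v-K[1,2])/K[1,1]*z,z],-1)-c["t"]
    return P@c["R"]
E
python3 - <<'E'
from h import *
np.set_printoptions(precision=4,suppress=True)
for n in ["scene","side"]:
    c=capture(n); cv2.imwrite(f"pics/{n}0.png",c["image"]); P=cloud(c)
    print(n,"campos",-c["R"].T@c["t"])
    for q in ["ledge","stop","stop_post","plate","plate_line","plate_tail","petri_dish","tape_roll","beaker_50","sample_pot0","forceps","dropper"]:
        r=silhouettes(n,q)
        if r:
            m=r[0]["region"]&(c["range_z"]>0); X=P[m]
            print(q,round(r[0]["conf"],2),np.round(r[0]["xy"]),m.sum(), np.median(X,0) if len(X) else "", "zmax",np.percentile(X[:,2],98) if len(X) else "")
        s=spot_in(n,q); 
        if s:
            u,v=s[0]["xy"]; z=c["range_z"][int(v),int(u)]
            print("   spot",q,round(s[0]["conf"],2),np.round([u,v]),unproj(c,u,v,z))
print(current_clock())
E
```

```text
scene campos [0.3103 0.5717 0.7828]
ledge 0.8 [288. 211.] 3815 [ 0.5587 -0.0044  0.0605] zmax 0.07368153973693134
   spot ledge 0.64 [288. 210.] [ 0.5578 -0.0014  0.0609]
stop 0.75 [308. 155.] 219 [ 0.5747 -0.1758  0.0722] zmax 0.10131948886617832
   spot stop 0.51 [311. 159.] [ 0.5663 -0.1782  0.069 ]
stop_post 0.64 [310. 154.] 252 [ 0.5713 -0.1754  0.0716] zmax 0.10099041685310046
   spot stop_post 0.5 [308. 155.] [ 0.6051 -0.2637 -0.0003]
plate 0.46 [286. 210.] 3745 [ 0.5587 -0.0051  0.0606] zmax 0.07399608741787472
   spot plate 0.84 [304. 188.] [ 0.5442 -0.0763  0.0659]
plate_line 0.57 [305. 184.] 1320 [ 0.5456 -0.0771  0.0664] zmax 0.0690423830513439
   spot plate_line 0.69 [306. 185.] [ 0.5444 -0.0863  0.0671]
plate_tail 0.62 [304. 186.] 1400 [ 0.5455 -0.0772  0.0663] zmax 0.06903260194528617
   spot plate_tail 0.83 [305. 188.] [ 0.5439 -0.0761  0.0656]
petri_dish 0.78 [336. 150.] 251 [ 0.5321 -0.3035  0.0113] zmax 0.014486164445066013
   spot petri_dish 0.73 [304. 186.] [ 0.5478 -0.082   0.0671]
tape_roll 0.93 [267. 277.] 564 [0.5399 0.1775 0.0187] zmax 0.021828417140487895
 
[... 1399 characters left out ...]
.5529 -0.0959  0.0631]
   spot petri_dish 0.5 [289. 160.] [ 0.5245 -0.3139  0.0121]
tape_roll 0.86 [282. 266.] 599 [0.5405 0.181  0.0168] zmax 0.020968367965141576
   spot tape_roll 0.7 [284. 264.] [0.5453 0.1575 0.0026]
beaker_50 0.77 [232. 192.] 325 [ 0.685 -0.088  0.04 ] zmax 0.05755167959052929
   spot beaker_50 0.68 [233. 191.] [ 0.6801 -0.083   0.05  ]
sample_pot0 0.81 [220. 219.] 694 [0.7001 0.0363 0.0563] zmax 0.06480453859899954
   spot sample_pot0 0.69 [225. 220.] [0.6892 0.0485 0.0526]
   spot forceps 0.49 [321. 232.] [0.4504 0.0346 0.0005]
dropper 0.66 [317. 159.] 245 [ 0.4396 -0.2553  0.0464] zmax 0.09086490240926433
   spot dropper 0.74 [317. 161.] [ 0.4419 -0.2524  0.0424]
2.5
```

Run:
```python
from h import *
np.set_printoptions(precision=4,suppress=True)
c=capture("scene"); P=cloud(c); im=c["image"]
cv2.imwrite("pics/crop1.png",cv2.resize(im[110:310,180:420],None,fx=3,fy=3,interpolation=cv2.INTER_CUBIC)[:600,:720])
ok=(c["range_z"]>0)
for lo,hi,nm in [(.056,.069,"top")]:
    m=ok&(P[...,2]>lo)&(P[...,2]<hi)&(P[...,0]>.47)&(P[...,0]<.64)&(abs(P[...,1]+.03)<.2)
    m=cv2.morphologyEx(m.astype(np.uint8),cv2.MORPH_OPEN,np.ones((2,2)))>0
    print(nm,m.sum(),cv2.minAreaRect(P[m][:,:2].astype(np.float32)*1000))
r=silhouettes("scene","plate_line")[0]["region"]&ok&(P[...,2]>.06)
print("plate",cv2.minAreaRect(P[r][:,:2].astype(np.float32)*1000))
b=im.astype(int); 
red=ok&(b[...,2]>110)&(b[...,1]<90)&(b[...,0]<90)&(P[...,2]>.05)&(P[...,2]<.08)&(P[...,0]<.62)
yel=ok&(b[...,2]>130)&(b[...,1]>100)&(b[...,0]<90)&(P[...,2]>.06)
for m in (red,yel): print(m.sum(),P[m].mean(0) if m.any() else "",P[m].min(0) if m.any() else "",P[m].max(0) if m.any() else "")
```

```text
top 4148 ((495.2806091308594, 188.75311279296875), (200.22691345214844, 826.7195434570312), 12.165072441101074)
plate ((546.216064453125, -84.58490753173828), (134.06187438964844, 86.49636840820312), 82.88843536376953)
9 [ 0.4323 -0.2567  0.054 ] [ 0.4281 -0.2613  0.0507] [ 0.4401 -0.2527  0.0582]
751 [ 0.7167 -0.0022  0.1174] [ 0.5439 -0.7288  0.0602] [0.9575 0.5271 0.1917]
```

View pics/crop1.png

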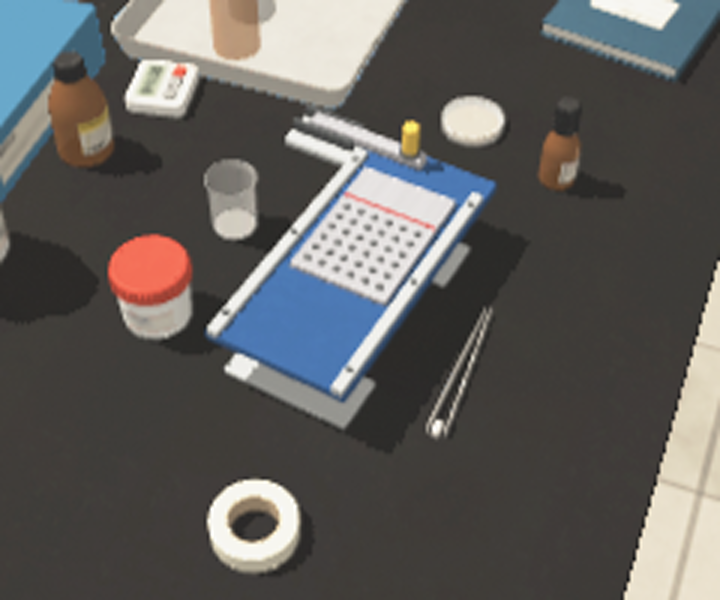

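```bash
cat >> h.py <<'E'
def rect(X):
    (c,(w,h),a)=cv2.minAreaRect((np.asarray(X)[:,:2]*1000).astype(np.float32))
    if w<h: w,h,a=h,w,a+90
    t=np.deg2rad(a); d=np.array([np.cos(t),np.sin(t)]); 
    if d[1]>0: d=-d
    return np.array(c)/1000,(w,h),d
E
python3 - <<'E'
from h import *
np.set_printoptions(precision=4,suppress=True)
for n in ["scene","side"]:
    c=capture(n); P=cloud(c); ok=c["range_z"]>0; im=c["image"]
    hsv=cv2.cvtColor(im,cv2.COLOR_BGR2HSV)
    box=ok&(P[...,0]>.45)&(P[...,0]<.66)&(abs(P[...,1]+.03)<.2)
    m=box&(P[...,2]>.056)&(P[...,2]<.068)
    k,l,s,ce=cv2.connectedComponentsWithStats(m.astype(np.uint8),connectivity=4)
    i=1+np.argmax(s[1:,4]); print(n,"top comp",s[i],rect(P[l==i]))
    bl=m&(hsv[...,0]>100)&(hsv[...,0]<125)&(hsv[...,1]>120)&(P[...,2]<.064); print(" blue",bl.sum(),rect(P[bl]), "z",np.median(P[bl][:,2]))
    # axis by line fit to lips (bright, z>.062)
    wh=(l==i)&(hsv[...,1]<60)
    q=silhouettes(n,"plate")
    for r in q[:2]:
        X=P[r["region"]&ok&(P[...,2]>.0625)&(P[...,2]<.072)]; print(" plate",r["conf"],len(X),rect(X), X.mean(0))
    y=box&(hsv[...,0]>20)&(hsv[...,0]<35)&(hsv[...,1]>130)&(P[...,2]>.07)
    print(" post",y.sum(),P[y].mean(0),P[y].max(0),P[y].min(0))
    rd=m&((hsv[...,0]<8)|(hsv[...,0]>172))&(hsv[...,1]>60); X=P[rd]; print(" red",len(X),X.mean(0),rect(X))
    q=silhouettes(n,"forceps")
    for r in q[:1]:
        X=P[r["region"]&ok]; print(" forceps",rect(X))
E
```

```text
scene top comp [ 248  151   98   92 4073] (array([ 0.5816, -0.0636]), (263.341552734375, 186.04452514648438), array([-0.1333, -0.9911]))
 blue 1603 (array([ 0.5453, -0.0571]), (259.9762878417969, 112.26431274414062), array([-0.1447, -0.9895])) z 0.06031050690852772
 plate 0.93 1339 (array([ 0.5468, -0.083 ]), (131.55934143066406, 86.98291778564453), array([-0.1291, -0.9916])) [ 0.5459 -0.0779  0.0663]
 post 58 [ 0.5493 -0.1722  0.0913] [ 0.5559 -0.1674  0.1021] [ 0.5434 -0.1818  0.0753]
 red 42 [ 0.5447 -0.1081  0.066 ] (array([ 0.5431, -0.1079]), (82.285888671875, 7.194402694702148), array([ 0.9943, -0.1068]))
side top comp [ 243  164   66   62 2700] (array([ 0.5801, -0.0618]), (265.4083251953125, 185.8810272216797), array([-0.1176, -0.9931]))
 blue 1025 (array([ 0.5465, -0.0564]), (263.1405029296875, 111.72407531738281), array([-0.1377, -0.9905])) z 0.05996855301882533
 plate 0.95 813 (array([ 0.5459, -0.082 ]), (131.45506286621094, 83.62557220458984), array([-0.1191, -0.9929])) [ 0.5454 -0.0766  0.066 ]
 post 40 [ 0.5515 -0.1711  0.0892] [ 0.5559 -0.1662  0.1027] [ 0.5471 -0.179   0.0741]
 red 8 [ 0.5463 -0.1076  0.066 ] (array([ 0.5506, -0.11  ]), (65.4310073852539, 8.54831314086914), array([ 0.9872, -0.1594]))
 forceps (array([0.4481, 0.0351]), (29.631153106689453, 15.26573657989502), array([-0.0673, -0.9977]))
```

```bash
cat >> h.py <<'E'
from scipy.spatial.transform import Rotation as Ro
def down(d,s=1):   # tool y = s * ledge y, d = ledge x dir (2d)
    y=s*np.array([-d[1],d[0],0]); z=np.array([0,0,-1.]); return Ro.from_matrix(np.stack([np.cross(y,z),y,z],1)).as_quat()
E
python3 - <<'E'
from h import *
np.set_printoptions(precision=4,suppress=True)
d=np.array([-.135,-.991]); d/=np.linalg.norm(d)
for s in (1,-1):
    for p in [(.5,-.06,.3),(.5,-.178,.08),(.6,-.19,.08),(.555,.05,.062)]: print(s,p,inverse_kinematics(list(p),list(down(d,s))))
q0=current_joint_pos()
best=min((1,-1),key=lambda s:abs(inverse_kinematics([.5,-.06,.3],list(down(d,s)))[5]))
print(best)
move_ptp([.5,-.08,.32],list(down(d,best)))
move_gripper(0.0)
c=capture("wrist"); cv2.imwrite("pics/w1.png",c["image"]); print(current_clock(),-c["R"].T@c["t"],c["R"][2])
E
```

```text
1 (0.5, -0.06, 0.3) [-0.2567  0.1526  1.601  -0.      1.388  -0.1213]
1 (0.5, -0.178, 0.08) [-0.4722  0.4365  1.8107 -0.      0.8943 -0.3368]
1 (0.6, -0.19, 0.08) [-0.4164  0.5491  1.5852 -0.      1.0074 -0.281 ]
1 (0.555, 0.05, 0.062) [-0.0341  0.4923  1.7653 -0.      0.884   0.1013]
-1 (0.5, -0.06, 0.3) None
-1 (0.5, -0.178, 0.08) [-0.4722  0.4365  1.8107 -0.      0.8943  2.8048]
-1 (0.6, -0.19, 0.08) [-0.4164  0.5491  1.5852 -0.      1.0074  2.8606]
-1 (0.555, 0.05, 0.062) NoneTraceback (most recent call last):
  File "<stdin>", line 7, in <module>
  File "<stdin>", line 7, in <lambda>
TypeError: 'NoneType' object is not subscriptable
```

Run:
```python
from h import *
np.set_printoptions(precision=4,suppress=True)
d=np.array([-.135,-.991]); d/=np.linalg.norm(d)
move_ptp([.5,-.08,.32],list(down(d)))
move_gripper(0.0)
c=capture("wrist"); cv2.imwrite("pics/w1.png",c["image"]); print(current_clock(),-c["R"].T@c["t"],c["R"][2],current_finger_gap())
```

```text
6.5333 [0.5117 0.0001 0.4824] [-0.0394 -0.2938 -0.955 ] 0.0005982083771328167
```

View pics/w1.png

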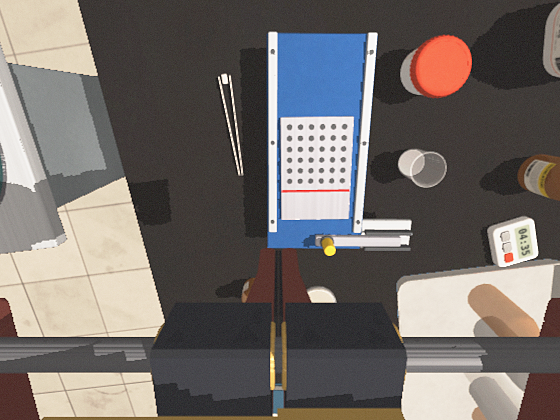

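```bash
cat >> h.py <<'E'
def onplane(c,uv,h):
    uv=np.atleast_2d(np.asarray(uv,float)); K=c["intrinsics"]
    r=np.c_[uv,np.ones(len(uv))]@np.linalg.inv(K).T@c["R"]; o=-c["R"].T@c["t"]
    return o+r*((h-o[2])/r[:,2])[:,None]
def measure(v=True):
    c=capture("wrist"); im=c["image"]; P=cloud(c); hsv=cv2.cvtColor(im,cv2.COLOR_BGR2HSV); H,S,V=cv2.split(hsv)
    box=(c["range_z"]>0)&(P[...,0]>.45)&(P[...,0]<.67)&(abs(P[...,1]+.06)<.18)
    pl=lambda m,h: onplane(c,np.argwhere(m)[:,::-1],h)
    bl=box&(H>100)&(H<125)&(S>120)&(P[...,2]>.05)&(P[...,2]<.066)
    top=box&(P[...,2]>.055)&(P[...,2]<.07)
    k,l,s,_=cv2.connectedComponentsWithStats(bl.astype(np.uint8)); bl=l==1+np.argmax(s[1:,4])
    red=top&((H<8)|(H>172))&(S>100)
    R=pl(red,.066)
    res={}
    res["blue"]=rect(pl(bl,.06)); res["red"]=(R.mean(0)[:2],rect(R))
    yel=box&(H>20)&(H<35)&(S>120)&(P[...,2]>.07)
    res["post"]=(P[yel].mean(0),P[yel&(P[...,2]>.098)].mean(0),yel.sum())
    lip=top&(S<50)&(V>180)
    k,l,s,ce=cv2.connectedComponentsWithStats(lip.astype(np.uint8))
    res["white"]=[(rect(pl(l==i,.0655)),P[l==i][:,2].mean().round(4)) for i in range(1,k) if s[i,4]>150]
    return c,res
E
python3 - <<'E'
from h import *
np.set_printoptions(precision=4,suppress=True)
c,r=measure()
for k,v in r.items(): print(k,v)
E
```

```text
blue (array([ 0.5513, -0.0602]), (258.94549560546875, 122.61869812011719), array([-0.137 , -0.9906]))
red (array([ 0.5579, -0.0964]), (array([ 0.6017, -0.0641]), (206.7411346435547, 59.423038482666016), array([-0.7929, -0.6094])))
post (array([ 0.5337, -0.1335,  0.207 ]), array([ 0.5264, -0.1168,  0.2609]), np.int64(253))
white [((array([ 0.4996, -0.0399]), (232.6786346435547, 9.92175579071045), array([-0.1399, -0.9902])), np.float64(0.065)), ((array([ 0.6322, -0.0574]), (233.04771423339844, 71.99329376220703), array([-0.0684, -0.9977])), np.float64(0.0635)), ((array([ 0.5499, -0.0634]), (87.78358459472656, 85.8641128540039), array([-0.1215, -0.9926])), np.float64(0.0664)), ((array([ 0.5418, -0.1284]), (86.06204223632812, 35.66387176513672), array([ 0.991 , -0.1336])), np.float64(0.0665))]
```

```bash
cat >> h.py <<'E'
D=np.array([-.1375,-.9905]); D/=np.linalg.norm(D); Y=np.array([-D[1],D[0]]); C=np.array([.5525,-.0602])
def W(x,y,z): return [*(C+x*D+y*Y),z]
def L(p): q=np.asarray(p)[...,:2]-C; return np.stack([q@D,q@Y],-1)
Q=list(down(D))
def post(cam):
    c=capture(cam); P=cloud(c); H,S,V=cv2.split(cv2.cvtColor(c["image"],cv2.COLOR_BGR2HSV)); l=L(P)
    m=(c["range_z"]>0)&(H>20)&(H<35)&(S>120)&(P[...,2]>.073)&(P[...,2]<.106)&(abs(l[...,0]-.115)<.03)&(abs(l[...,1]-.05)<.07)
    t=m&(P[...,2]>.098)
    return c,m.sum(),L(P[m]).mean(0),L(P[t]).mean(0) if t.any() else None,t.sum()
E
python3 - <<'E'
from h import *
np.set_printoptions(precision=4,suppress=True)
for n in("wrist","scene","side"):
    c,*r=post(n); print(n,r)
    if n=="wrist": print(L(onplane(c,[[330,250],[328,240]],.1005)))
    P=cloud(c);l=L(P); m=(c["range_z"]>0)&(abs(l[...,1])<.045)&(l[...,0]>-.11)&(l[...,0]<-.06); print("surface z",np.median(P[m][:,2]))
for p in [(.115,-.03,.2),(.115,-.03,.08),(.115,.08,.08),(-.08,0,.062),(.04,0,.062)]: print(inverse_kinematics(W(*p),Q) is not None)
E
```

```text
wrist [np.int64(162), array([0.1124, 0.0135]), array([0.1146, 0.0141]), np.int64(86)]
[[0.1145 0.015 ]
 [0.1015 0.012 ]]
surface z 0.06039749159859903
scene [np.int64(55), array([0.1115, 0.0126]), array([0.1137, 0.0135]), np.int64(15)]
surface z 0.06015112308140518
side [np.int64(40), array([0.1102, 0.0143]), array([0.1114, 0.0142]), np.int64(11)]
surface z 0.0583037138077388
True
True
True
True
True
```

Run:
```python
from h import *
np.set_printoptions(precision=4,suppress=True)
move_ptp(W(.1145,-.035,.13),Q)
servo_line(W(.1145,-.035,.082),rate=.1)
print("c1",servo_line(W(.1145,.03,.082),rate=.06,contact_N=15),L(current_position()),current_force())
print("c2",servo_line(W(.1145,.066,.082),rate=.04,contact_N=12),L(current_position()),current_force())
c,*r=post("scene"); print(r)
servo_line(W(.1145,.035,.082),rate=.1)
servo_line(W(.1145,.02,.2),rate=.2)
move_ptp(W(.03,0,.3),Q)
move_gripper(.055)
for n in("scene","wrist"):
    c,*r=post(n); print(n,r)
cv2.imwrite("pics/w2.png",c["image"]); print(current_clock(),L(current_position()))
```

```text
c1 False [0.1144 0.0302] [-0.348  -0.0747  0.3704]
c2 True [0.1143 0.0609] [0.3396 1.1648 0.0092]
[np.int64(22), array([0.1092, 0.0785]), array([0.1108, 0.0785]), np.int64(5)]
scene [np.int64(54), array([0.1119, 0.0761]), array([0.1138, 0.0771]), np.int64(15)]
wrist [np.int64(58), array([0.11  , 0.0772]), None, np.int64(0)]
13.05 [0.0299 0.    ]
```

View pics/w2.png

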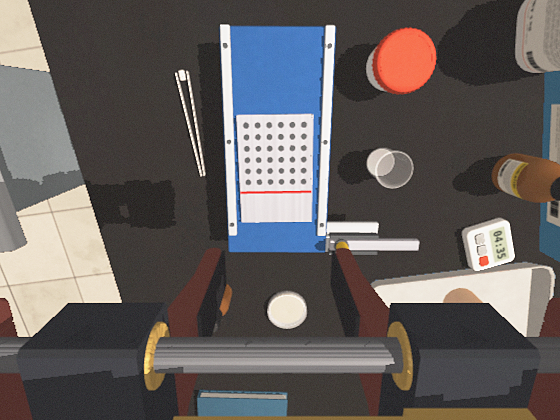

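Run:
```python
from h import *
np.set_printoptions(precision=4,suppress=True)
print(current_finger_gap())
move_ptp(W(-.08,0,.12),Q)
servo_line(W(-.08,0,.07),rate=.1)
print("floor",servo_line(W(-.08,0,.056),rate=.02,contact_N=3),current_position()[2],current_force())
z=current_position()[2]+.0025 ; print(z)
servo_line(W(-.08,0,z),rate=.05)
f0=np.array(current_force())
print("push",servo_line(W(-.03,0,z),rate=.04,contact_N=15),L(current_position()),current_force()-f0)
print("push",servo_line(W(.016,0,z),rate=.03,contact_N=15),L(current_position()),current_force()-f0)
servo_line(W(-.01,0,z),rate=.08)
servo_line(W(-.03,0,.12),rate=.2)
move_ptp(W(.05,0,.32),Q)
c,r=measure(); print(r["blue"],[x for x in r["white"]]); 
for b,z in r["white"]: print(L(b[0]),b[1],np.array([b[2]@D,b[2]@Y]))
cv2.imwrite("pics/w3.png",c["image"]); print(current_clock())
```

```text
0.05491868922519309
floor True 0.06038962931482626 [-1.2011 -1.1123  5.064 ]
0.06288962931482626
push False [-0.0299 -0.    ] [-0.3267  0.7806 -0.6212]
push False [ 0.0161 -0.    ] [0.045  1.0527 0.2285]
(array([ 0.5515, -0.0603]), (257.4813537597656, 122.50489807128906), array([-0.1372, -0.9905])) [((array([ 0.4999, -0.0401]), (232.95118713378906, 10.54690933227539), array([-0.1395, -0.9902])), np.float64(0.0649)), ((array([ 0.6084, -0.0562]), (233.13766479492188, 10.124414443969727), array([-0.1389, -0.9903])), np.float64(0.0649)), ((array([ 0.5396, -0.1321]), (88.25689697265625, 86.2439193725586), array([-0.1365, -0.9906])), np.float64(0.0665)), ((array([ 0.6307, -0.1662]), (62.01888656616211, 14.524121284484863), array([ 0.9936, -0.1133])), np.float64(0.0583)), ((array([ 0.5304, -0.1958]), (85.42173767089844, 34.9404182434082), array([ 0.9908, -0.1351])), np.float64(0.0665))]
[-0.0127 -0.0548] (232.95118713378906, 10.54690933227539) [ 1.     -0.0021]
[-0.0117  0.0548] (233.13766479492188, 10.124414443969727) [ 1.     -0.0014]
[ 0.073  -0.0029] (88.25689697265625, 86.2439193725586) [1.     0.0011]
[0.0942 0.092 ] (62.01888656616211, 14.524121284484863) [-0.0244  0.9997]
[ 0.1373 -0.0032] (85.42173767089844, 34.9404182434082) [-0.0024  1.    ]
20.25
```

View pics/w3.png

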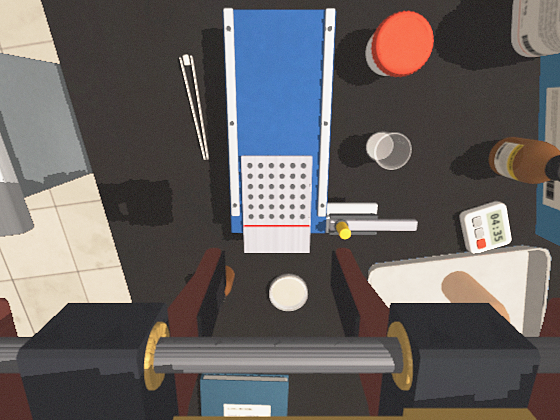

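Run:
```python
from h import *
np.set_printoptions(precision=4,suppress=True)
z=.0629
move_ptp(W(-.03,0,.12),Q)
servo_line(W(-.015,0,z),rate=.1)
print(servo_line(W(.0285,0,z),rate=.03,contact_N=15),L(current_position()))
servo_line(W(0,0,z),rate=.08)
servo_line(W(-.02,0,.12),rate=.2)
move_ptp(W(.05,0,.32),Q)
c,r=measure()
for b,z in r["white"]: print(L(b[0]),b[1],np.array([b[2]@D,b[2]@Y]),z)
cv2.imwrite("pics/w4.png",c["image"][150:300,180:440].repeat(3,0).repeat(3,1)); print(post("scene")[1:]);print(current_clock())
```

```text
False [ 0.0285 -0.0001]
[-0.0126 -0.0548] (232.9416961669922, 10.592045783996582) [ 1.     -0.0025] 0.0648
[-0.0116  0.0548] (233.12423706054688, 10.076333045959473) [ 1.     -0.0014] 0.0649
[ 0.0846 -0.0029] (87.13324737548828, 86.25428771972656) [1.     0.0017] 0.0664
[0.0943 0.092 ] (62.09601974487305, 14.523543357849121) [-0.0244  0.9997] 0.0583
[ 0.1501 -0.0031] (85.29425811767578, 35.51708984375) [-0.0023  1.    ] 0.0666
(np.int64(55), array([0.1119, 0.0761]), array([0.1134, 0.0771]), np.int64(15))
25.375
```

View pics/w4.png

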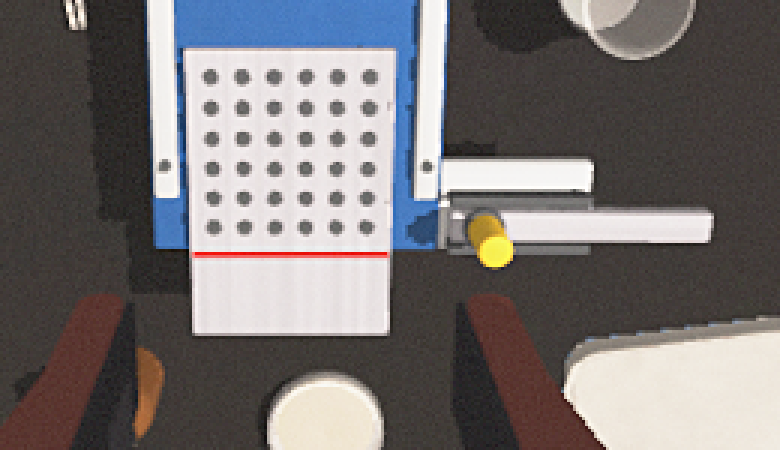

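```bash
python3 -c "
from h import *
print(close_job())"
```

```text
the job is handed in; nothing more can be done
None
```

The job is handed in, at about 25 s of the 48 s allowed. The stop is pushed back against its hard end. By the last wrist picture, the plate lies flat and straight between the lips, with its red line about 130 mm along the ledge, right over the open end.

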